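# Refit the splash guard panel on the grinder

### The arm

A 7-joint arm with a two-finger parallel gripper is mounted at the origin on the work surface. World frame = base frame: x ahead of the robot, y to its left, z up, the work surface at z = 0. Lengths are in m, angles in degrees, forces in N, time in s.
With the tool pointing down it reaches from about 0.425 to 0.875 m from the base axis. Payload 4.7 kg.
Tool frame: the origin (TCP) lies on the mounting face of the last link; the fingertips stand 173 mm ahead of it and the grasp point (between the pads) lies 155 mm ahead of it (manip.grip_depth is the distance from the TCP to the grasp point, in m); z points along the fingers, y is the line along which they close (so a half turn about z gives the same grasp; the last joint's range is limited). The gripper opens to 85 mm and grips with 20 to 120 N. Pads are 22 mm wide; open, the fingers measure 114 mm over their backs; the gripper's body (76 mm by 85 mm) begins 54 mm behind the grasp point. The pads swing forward as they close: fully open they stand 13 mm farther back than shut.
Start: joints at [72.657, 18.392, -4.016, 83.108, 1.295, 78.541, -3.26], TCP at [0.202, -0.618, 0.405] pointing down, gripper open.
Joint ranges: [-163.93, 163.93], [-17.29, 119.83], [-79.2, 71.16], [3.27, 140.29], [-89.18, 269.18], [5.43, 117.66], [-154.24, 154.24]. Speed limits (degrees/s): [147.25, 147.25, 180, 180, 180, 180, 180].

### API

Orientations are given as a 3x3 rotation matrix whose columns are the frame's x, y, z axes.
In Python, from plant import manip, camera, camera_info, workorder gives the robot as it stands.
- The arm moves only by the tool servo_tool, never from a script. Its argument "targets" is a list of rows, each a list of 2 entries, a list of its own where there are three numbers: the shift along the tool's x, y, z in m, then the turn about the tool's z in rad. In form: [[[tx, ty, tz], turn], ...]. A call has 1 to 5 rows; each row shifts and turns the commanded pose from where the row before left it, along the tool's axes as they then stand; what a row does not reach is not made up. A row lasts 1/10 s, in which the tool goes at most 50 mm and 8.59 degrees, less where a joint would pass 70% of its speed; a pose out of reach is approached as far as the arm can. A call is refused whole if a number of a shift passes 0.05 or a number of a turn 0.15, either way. A call with a gripper value outside its range is refused whole. "grip" is the opening, from 0 (shut) to 1 (fully open), set as the call begins (left out, the last holds). The fingers move at their own pace and stop on an object; "grip_force" is the grip in N (left out, the last holds). Time passes only in rows, so rows that do not move let the fingers close. It gives the time, the measured TCP pose, the force, the opening and the grip force at its end, in the units of the state.
- manip.state(): the state, without advancing time (a new reading comes with each control period).
- camera(name): name is "scene" or "top" or "wrist"; returns the picture (420x560x3 uint8, red, green, blue); there is no depth.
- camera_info(name): a dict with "fx", "fy", "cx", "cy" (pixels), "R" (3x3) and "t" (3): a world point X has camera coordinates R X + t; the wrist camera has in their place "hand_eye" (4x4, takes a point from camera to tool coordinates, whose origin is the TCP and whose axes are the flange's). Camera axes: x right, y down, z forward; pixel columns grow to the right and rows downward; lengths in m; the calibration is good to about 2 mm. The wrist camera is an equidistant fisheye: a pixel r from the principal point sees the ray r / f radians off the axis. A picture is of the moment at which its call begins: read the wrist's pose just before it. camera_info takes no time and is no camera call.
- workorder.sign_off(): hands the job in; it is judged then, once.
The state is a dict: "time": time; "q": joint angles; "joint_vel": joint speeds; "joint_efforts": joint torques, N m; "tool_pos": TCP position; "eef_rot": TCP orientation; "wrist_force": force on the tool from outside, world axes, zero at the start; "ft_torque": the same for the moment, N m; "grip_width": finger opening in m; "finger_force": force on a finger pad.
Only numpy, scipy, OpenCV 4.12 (cv2) and the standard library are available. Lean on these libraries where they do the work, as an engineer would, in place of code of your own. Each camera call takes 0.05 s, during which the arm holds its last target. There are 200 camera calls.

### The job

Take the yellow guard panel out of the leaning rack and slide it, black grip strip up, into the slot of the aluminium guide on the grinder bed, pressing it down past the sprung plungers until it is fully home. Let go of it, leave the blue panel in its bay, and do not shove the bottle, spare wheel, brush or wrench about.

Things in the scene. Friction and masses are not known exactly. Their poses are not given: they have to be found in the camera images.
- yellow_panel: Yellow guard panel: rigid slab 10 mm thick (x), 110 wide (y), 120 tall (z), about 0.3 kg; its top 24 mm is a black grip strip of the same thickness. Origin: centre of its bottom edge. It starts in one of the rack's two bays, its top leaning 0.44 rad (25 deg) towards the rack's -x; it is drawn out along its own +z.
- blue_panel: A blue panel of the same shape and size in the other bay of the rack; it stays there.
- rack: Fixed wooden rack, base 150 x 310 mm; origin under its middle (base shifted 10 mm to -x). Two bays at y = +78 and -78 mm, floors about 30 mm up, whose boards lean 0.44 rad towards -x. Up a panel the bay's back board reaches 80 mm, its front lip 24, its cheeks 50. Which bay holds the yellow panel varies.
- bed: Fixed grey grinder bed, a plate 25 mm thick, from x = -235 to +60 mm and y = -90 to +90 mm of its origin (on the bench, below the middle of the slot's setting range). A grinding wheel and motor (110 mm across, up to 133 mm above the bench) stand on it from x = -95 to -225 mm. The guide stands across the bed near its origin.
- seat (a point): Fixed to the bed: nominal middle of the slot's floor, 33 mm above the bench; x across the slot, y along it, z up. The aluminium guide with the slot is NOT measured: it is clamped anywhere up to 16 mm either way along x from here (its y, z and yaw are true), so the slot must be found by touch or by eye. The panel's bottom edge rests on the slot floor when home.
- mouth (a point): Nominal middle of the slot's mouth, 37 mm above the seat. Slot 12 mm wide (x), 115 long (y). Front plate (+x side) and closed ends end at mouth height; the back plate (-x side) rises 38 mm higher, its +x face being the slot's back face. Plates 10 mm thick. Two sprung brass plungers poke 3 mm out of the front plate, 17 mm above the slot floor: 5 to 15 N presses the panel past them.
- oil_bottle: Orange bottle, 60 mm across, 160 mm tall; origin under its middle.
- spare_wheel: Spare grinding wheel, 140 mm across, 26 mm thick, lying flat; origin under its middle.
- brush: Hand brush lying on the bench.
- wrench: Steel wrench lying on the bench.

How it is judged:
By the outcome, as a careful person would: the job done as asked, in the order asked, and still so for the second after the job is handed in, with the robot touching nothing.
It also fails if it takes over 45 s, if anything falls off the work surface, if the arm or the gripper's body presses on something with over 40 N, if the wrist force passes 120 N, or if a joint passes its speed limit or range.

## Working session

There is one attempt and no reset: what is moved stays moved. The work goes in short steps, Python scripts to look and compute and a tool call to move; the robot and the scene stay as the last step left them, time stands still between calls to the robot, and variables do not carry over. Pictures are saved under pics/ and viewed, at most 10 in all, crops included, and the job is handed in when it is done.

Besides the shell and the picture viewer there is one more tool, called after "Call:" by a JSON object that holds its "fn" and its "kwargs". servo_tool: Moves the arm, as the interface text tells. Its arguments: {"type":"object","properties":{"targets":{"type":"array","items":{"type":"array"}},"grip":{"type":"number"},"grip_force":{"type":"number"}},"required":["targets"]}

```bash
mkdir -p pics; ls
python3 - <<'E'
from plant import manip, camera, camera_info
import cv2,numpy as np
s=manip.state();print(s['time'],s['tool_pos'],s['eef_rot'],s['grip_width'])
for n in('top','scene'):
    cv2.imwrite(f'pics/{n}0.png',camera(n)[:,:,::-1]);print(camera_info(n))
print(camera_info('wrist'))
E
```

```text
pics
0.0 [ 0.20238081 -0.61746763  0.40362687] [[ 9.50234199e-01  3.11535629e-01 -7.20039156e-04]
 [ 3.11536432e-01 -9.50232572e-01  1.76360281e-03]
 [-1.34779550e-04 -1.90015413e-03 -9.99998186e-01]] 0.08536871757026324
{'fx': 423.4427620901657, 'fy': 423.4427620901657, 'cx': 282.5490916998988, 'cy': 207.52968114039746, 'R': array([[-0.01661622, -0.99982915, -0.00809759],
       [-0.99583012,  0.01727523, -0.08957643],
       [ 0.08970101,  0.00657541, -0.99594703]]), 't': array([0.10076215, 0.53546062, 1.37009501])}
{'fx': 459.02995869325434, 'fy': 459.02995869325434, 'cx': 282.0765932146318, 'cy': 212.33704797362364, 'R': array([[ 1.30479721e-02,  9.99779076e-01,  1.64787875e-02],
       [ 8.05623918e-01, -7.49448280e-04, -5.92426823e-01],
       [-5.92283591e-01,  2.10056740e-02, -8.05455715e-01]]), 't': array([-0.08141485, -0.39155995,  1.63091483])}
{'fx': 325.19226210127806, 'fy': 325.19226210127806, 'cx': 277.33114275472565, 'cy': 208.66239348435397, 'hand_eye': array([[ 1.27078692e-03, -9.58025528e-01, -2.86680086e-01,
         7.24005038e-02],
       [ 9.99999043e-01,  1.06053206e-03,  8.88687175e-04,
        -2.86280348e-04],
       [-5.47351578e-04, -2.86680941e-01,  9.58025959e-01,
         3.13596593e-02],
       [ 0.00000000e+00,  0.00000000e+00,  0.00000000e+00,
         1.00000000e+00]])}
```

View pictures.

View pics/top0.png

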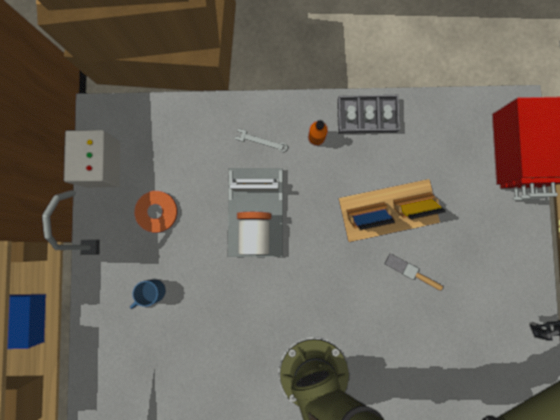

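View pics/scene0.png

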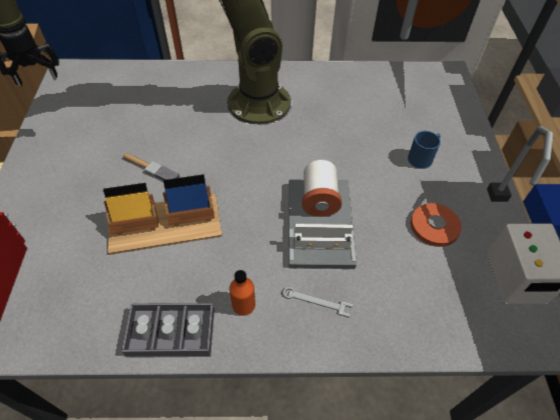

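Run:
```python
import cv2,numpy as np
a=cv2.imread('pics/scene0.png');b=cv2.imread('pics/top0.png')
f=lambda im,x,y,w,h:cv2.resize(im[y:y+h,x:x+w],(400,300),interpolation=cv2.INTER_CUBIC)
cv2.imwrite('pics/c.png',np.vstack([np.hstack([f(a,95,170,100,75),f(b,380,170,100,75)]),np.hstack([f(a,280,205,100,75),f(b,210,150,100,75)])]))
```

```text
(no output)
```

View pics/c.png

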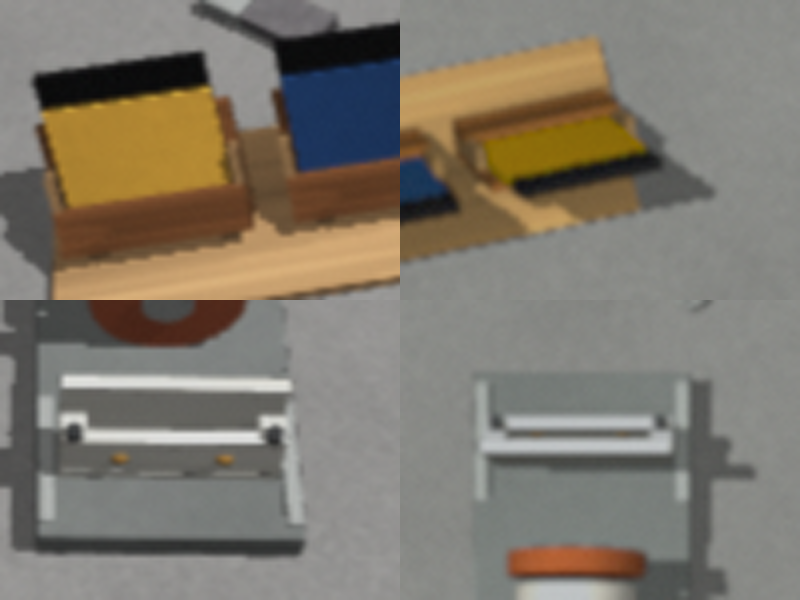

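```bash
cat > h.py <<'E'
import numpy as np
from scipy.optimize import least_squares
from scipy.spatial.transform import Rotation as Ro
from plant import manip,camera,camera_info
def proj(n,X):
    c=camera_info(n);p=np.asarray(X)@c['R'].T+c['t']
    return np.c_[c['fx']*p[:,0]/p[:,2]+c['cx'],c['fy']*p[:,1]/p[:,2]+c['cy']]
def panel(p,L,tilt=-.44):
    return (Ro.from_euler('z',p[3])*Ro.from_euler('y',tilt)).apply(np.array(L)/1e3)+p[:3]
E
python3 - <<'E'
from h import *
L=dict(scene=[[-5,-55,120],[-5,55,120],[5,-55,96],[5,55,96]],top=[[5,55,96],[5,-55,96],[-5,55,120],[-5,-55,120]])
P=dict(scene=[[103.75,189.25],[145.75,183.25],[105.5,197],[148,191.5]],top=[[408,216.25],[442,207.5],[408.75,218.75],[445,209.5]])
f=lambda p:np.concatenate([(proj(n,panel(p,L[n]))-P[n]).ravel() for n in L])
r=least_squares(f,[.45,-.3,.03,.2]);print('panel',r.x,r.fun.round(1));print(panel(r.x,[[0,0,120],[0,0,108]]))
B=dict(top=[[60,90,25],[60,-90,25]],scene=[[60,-90,25],[60,90,25]]);Q=dict(top=[[228.25,168.25],[282.5,168.25]],scene=[[289.5,265],[355.75,265]])
G=dict(top=[[-6,63,108],[-6,-63,108],[-16,63,108],[-16,-63,108],[16,0,70]],scene=[[-6,-63,108],[-6,63,108]])
H=dict(top=[[230.75,183],[278,182.5],[230.75,188.75],[278,188.25],[254,178.75]],scene=[[295.5,227],[352.5,227.5]])
def g(p):
    v=[p[0],p[1],0,p[2]];o=[]
    for n in B:
        o+=[(proj(n,panel(v,B[n],0))-Q[n]).ravel()]
        d=(proj(n,panel(v,np.array(G[n])+[p[3],0,0],0))-H[n]);
        if n=='top': d[4,0]=0; 
        o+=[d.ravel()]
    return np.concatenate(o)
r=least_squares(g,[.6,.1,0,0],x_scale=[.1,.1,.1,10]);print('bed',r.x,r.fun.round(1));print('slot',panel([*r.x[:2],0,r.x[2]],[[r.x[3],0,108],[r.x[3],-65,70],[r.x[3],65,70]],0))
E
```

```text
panel [ 0.54876995 -0.33508899  0.02644168  0.20954141] [-0.2 -0.5  0.  -1.1 -0.1  1.4 -0.4  0.2 -1.4 -2.  -0.6 -1.3  1.1  1.2
  0.1  2.3]
[[ 0.49877523 -0.34572102  0.13501188]
 [ 0.5037747  -0.34465782  0.12415486]]
bed [ 0.61384299  0.17926114 -0.00608611 -0.53270617] [ 0.3 -0.9  0.2 -1.6  2.8  0.4 -4.   0.4  2.8 -2.2 -3.9 -2.1  0.  -0.7
 -1.1 -1.2  0.5 -1.1  3.8 -1.8 -4.6 -2.1]
slot [[0.6133103  0.17926438 0.108     ]
 [0.6129147  0.11426558 0.07      ]
 [0.61370589 0.24426318 0.07      ]]
```

```bash
cat >> h.py <<'E'
def plan(pos,yaw=None,n=None,lag=None):
    "rows (tool axes) from measured pose to TCP pos and tool-x yaw"
    s=manip.state();R=s['eef_rot'];d=np.array(pos)-s['tool_pos']
    y0=np.arctan2(R[1,0],R[0,0]);yaw=y0 if yaw is None else yaw
    dy=(yaw-y0+np.pi)%(2*np.pi)-np.pi
    n=n or int(max(np.ceil(np.linalg.norm(d)/.048),np.ceil(abs(dy)/.149),1))
    for i in range(n):
        a=Ro.from_euler('z',-dy*i/n).as_matrix()
        print([(( R@a).T@d/n).round(4).tolist(),round(-dy/n,4)],end=', ')
    print()
E
python3 - <<'E'
from h import *
plan([.50,-.34,.39],np.pi/2+.21)
E
```

```text
[[0.0369, -0.0171, 0.0014], np.float64(-0.1464)], [[0.039, -0.0115, 0.0014], np.float64(-0.1464)], [[0.0403, -0.0057, 0.0014], np.float64(-0.1464)], [[0.0407, 0.0002, 0.0014], np.float64(-0.1464)], [[0.0402, 0.0062, 0.0014], np.float64(-0.1464)], [[0.0389, 0.012, 0.0014], np.float64(-0.1464)], [[0.0367, 0.0175, 0.0014], np.float64(-0.1464)], [[0.0338, 0.0227, 0.0014], np.float64(-0.1464)], [[0.0301, 0.0274, 0.0014], np.float64(-0.1464)], [[0.0258, 0.0315, 0.0014], np.float64(-0.1464)],
```

Call:
{"fn": "servo_tool", "kwargs": {"targets": [[[0.037,-0.017,0.001],-0.146],[[0.039,-0.0115,0.001],-0.146],[[0.04,-0.006,0.001],-0.146],[[0.041,0,0.001],-0.146],[[0.04,0.006,0.001],-0.146]], "grip": 1}}

```text
time: 0.6
tool_pos: [0.3518, -0.4773, 0.3992]
eef_rot: [[0.495, 0.869, -0.001], [0.869, -0.495, 0.0], [0.0, -0.001, -1.0]]
wrist_force: [1.3, -0.1, 0.3]
grip_width: 0.0853
finger_force: 0.0
```

Call:
{"fn": "servo_tool", "kwargs": {"targets": [[[0.039,0.012,0.001],-0.146],[[0.037,0.0175,0.001],-0.146],[[0.034,0.023,0.001],-0.146],[[0.03,0.027,0.001],-0.146],[[0.026,0.0315,0.001],-0.146]]}}

```text
time: 1.1
tool_pos: [0.5011, -0.3386, 0.3943]
eef_rot: [[-0.21, 0.978, -0.001], [0.978, 0.21, 0.0], [0.0, -0.001, -1.0]]
wrist_force: [-0.4, -0.7, -0.1]
grip_width: 0.0853
finger_force: 0.0
```

Call:
{"fn": "servo_tool", "kwargs": {"targets": [[[0,0,0],0],[[0,0,0],0]]}}

```text
time: 1.3
tool_pos: [0.5009, -0.3387, 0.3942]
eef_rot: [[-0.207, 0.978, -0.001], [0.978, 0.207, 0.001], [0.001, -0.001, -1.0]]
wrist_force: [0.0, -0.7, -0.5]
grip_width: 0.0853
finger_force: 0.0
```

Run:
```python
from h import *
import cv2
s=manip.state();print(s['time'],s['tool_pos'],s['eef_rot'][:,0],s['wrist_force'])
np.savez('w1.npz',p=s['tool_pos'],R=s['eef_rot'])
im=camera('wrist')[:,:,::-1];cv2.imwrite('pics/w1.png',im)
cv2.imwrite('pics/w1b.png',cv2.resize(im,(784,588),interpolation=cv2.INTER_CUBIC))
```

```text
1.3 [ 0.50090629 -0.33873849  0.39415675] [-2.06564283e-01  9.78432761e-01  7.27165175e-04] [ 0.03852026 -0.68525828 -0.5223956 ]
```

View pics/w1b.png

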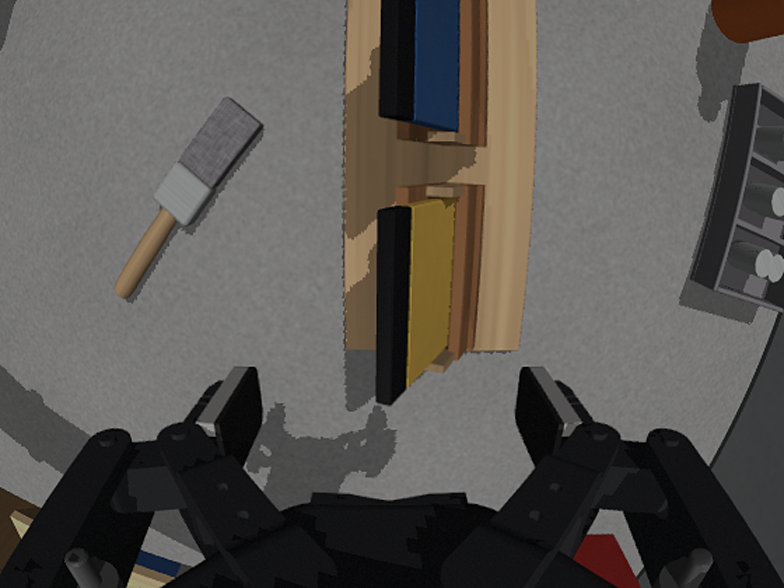

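```bash
cat >> h.py <<'E'
def wproj(X,p,R):
    c=camera_info('wrist');H=np.linalg.inv(c['hand_eye'])
    q=(np.asarray(X)-p)@R; q=q@H[:3,:3].T+H[:3,3]
    rr=np.hypot(q[:,0],q[:,1]);k=c['fx']*np.arctan2(rr,q[:,2])/rr
    return np.c_[k*q[:,0]+c['cx'],k*q[:,1]+c['cy']]
E
python3 - <<'E'
from h import *
w=np.load('w1.npz')
L=[[-5,55,120],[-5,-55,120],[5,55,96],[5,-55,96]];P=np.array([[379,207],[377,403],[411,204],[406,389]])/1.4
f=lambda p:(wproj(panel(p,L),w['p'],w['R'])-P).ravel()
r=least_squares(f,[.549,-.335,.03,.2]);print('panel',r.x,r.fun.round(1));print(panel(r.x,[[0,0,120],[0,0,108]]))
f2=lambda v:f([v[0],v[1],.030,v[2]])
r=least_squares(f2,[.549,-.335,.2]);print('panel z=.03',r.x,r.fun.round(1));p=[*r.x[:2],.03,r.x[2]];print(panel(p,[[0,0,120],[0,0,108]]))
E
```

```text
panel [ 0.54949075 -0.33480471  0.03009071  0.19434719] [-1.7  0.2 -1.2 -0.3  1.8  0.3  1.3 -0.4]
[[ 0.49934026 -0.34467592  0.13866091]
 [ 0.50435531 -0.3436888   0.12780389]]
panel z=.03 [ 0.54949662 -0.33482878  0.19434825] [-1.7  0.2 -1.2 -0.3  1.8  0.4  1.3 -0.4]
[[ 0.49934615 -0.34470004  0.1385702 ]
 [ 0.5043612  -0.34371291  0.12771318]]
```

Run:
```python
from h import *
plan([.506,-.3435,.285],np.pi/2+.194,3)
```

```text
[[-0.0015, 0.0018, 0.0364], np.float64(0.0037)], [[-0.0015, 0.0018, 0.0364], np.float64(0.0037)], [[-0.0015, 0.0018, 0.0364], np.float64(0.0037)],
```

Call:
{"fn": "servo_tool", "kwargs": {"targets": [[[-0.0015,0.002,0.036],0.004],[[-0.0015,0.002,0.036],0.004],[[-0.0015,0.001,0.037],0.004],[[0,0,0],0]]}}

```text
time: 1.75
tool_pos: [0.5026, -0.3442, 0.28]
eef_rot: [[-0.189, 0.982, -0.009], [0.982, 0.189, 0.005], [0.007, -0.008, -1.0]]
wrist_force: [-1.1, 0.8, 0.0]
grip_width: 0.0854
finger_force: 0.0
```

Call:
{"fn": "servo_tool", "kwargs": {"targets": [[[0,0,0],0],[[0,0,0],0],[[0,0,0],0],[[0,0,0],0],[[0,0,0],0]], "grip": 0, "grip_force": 30}}

```text
time: 2.25
tool_pos: [0.5068, -0.3435, 0.2877]
eef_rot: [[-0.193, 0.981, 0.003], [0.981, 0.193, -0.002], [-0.002, 0.003, -1.0]]
wrist_force: [0.5, 1.2, 7.2]
grip_width: 0.0195
finger_force: 26.7
```

Call:
{"fn": "servo_tool", "kwargs": {"targets": [[[0,0,0],0],[[0,0,0],0],[[0,0,0],0]]}}

```text
time: 2.55
tool_pos: [0.5077, -0.3431, 0.2886]
eef_rot: [[-0.193, 0.981, 0.006], [0.981, 0.193, -0.002], [-0.003, 0.005, -1.0]]
wrist_force: [0.4, 1.5, 6.9]
grip_width: 0.0187
finger_force: 27.0
```

Call:
{"fn": "servo_tool", "kwargs": {"targets": [[[0,-0.0043,-0.009],0],[[0,-0.0043,-0.009],0],[[0,-0.0043,-0.009],0],[[0,-0.0043,-0.009],0],[[0,0,0],0]]}}

```text
time: 3.05
tool_pos: [0.4914, -0.3454, 0.3243]
eef_rot: [[-0.194, 0.981, 0.008], [0.981, 0.194, -0.001], [-0.002, 0.007, -1.0]]
wrist_force: [3.8, 2.3, 2.8]
grip_width: 0.018
finger_force: 28.5
```

Run:
```python
from h import *
import cv2
s=manip.state();print(s['time'],s['tool_pos'],s['wrist_force'],s['ft_torque'],s['grip_width'])
a=camera('scene')[150:255,80:220,::-1]
b=camera('wrist')[:,:,::-1][0:420,100:460]
cv2.imwrite('pics/s2.png',np.hstack([cv2.resize(a,(430,322),interpolation=cv2.INTER_CUBIC),cv2.resize(b,(276,322))]))
```

```text
3.05 [ 0.49139121 -0.3454019   0.32425157] [3.79819458 2.32506655 2.81853214] [ 0.62306584 -1.47200779  0.09389692] 0.01796894747584844
```

View pics/s2.png

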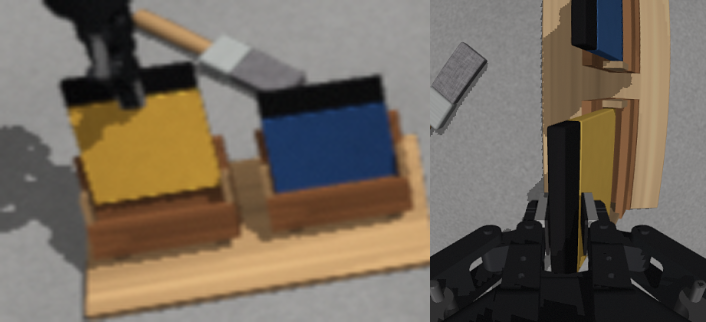

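Call:
{"fn": "servo_tool", "kwargs": {"targets": [[[0,0.001,-0.012],0],[[0,0.001,-0.012],0],[[0,0.001,-0.012],0],[[0,0.001,-0.015],0],[[0,0.001,-0.02],0]], "grip_force": 50}}

```text
time: 3.65
tool_pos: [0.4931, -0.3454, 0.3912]
eef_rot: [[-0.193, 0.981, -0.005], [0.981, 0.193, 0.002], [0.003, -0.005, -1.0]]
wrist_force: [-0.5, -0.2, -4.0]
grip_width: 0.0089
finger_force: 55.2
```

Call:
{"fn": "servo_tool", "kwargs": {"targets": [[[0,0,-0.03],0],[[0,0,-0.03],0],[[0,0,-0.02],0],[[0,0,0],0]], "grip_force": 80}}

```text
time: 4.05
tool_pos: [0.4939, -0.346, 0.4749]
eef_rot: [[-0.192, 0.981, 0.002], [0.981, 0.192, -0.003], [-0.003, 0.001, -1.0]]
wrist_force: [-0.2, -0.4, -3.1]
grip_width: 0.008
finger_force: 83.0
```

Run:
```python
from h import *
import cv2
s=manip.state();print(s['time'],s['tool_pos'],s['wrist_force'],s['ft_torque'],s['grip_width'])
np.savez('w2.npz',p=s['tool_pos'],R=s['eef_rot'])
b=camera('wrist')[:,:,::-1];cv2.imwrite('pics/w3.png',b)
a=camera('scene')[110:250,80:230,::-1]
cv2.imwrite('pics/w3b.png',np.hstack([cv2.resize(b,None,fx=1,fy=1),cv2.resize(a,(240,420*240//450+0)) if 0 else cv2.resize(a[:,:],(240,224))[:0].repeat(0,0) if 0 else np.vstack([cv2.resize(a,(240,224)),np.zeros((196,240,3),np.uint8)])]))
```

```text
4.05 [ 0.49387765 -0.34601786  0.47492124] [-0.24294944 -0.37114955 -3.10808161] [-0.05783276 -0.02251777 -0.00690839] 0.008034096838054913
```

View pics/w3b.png

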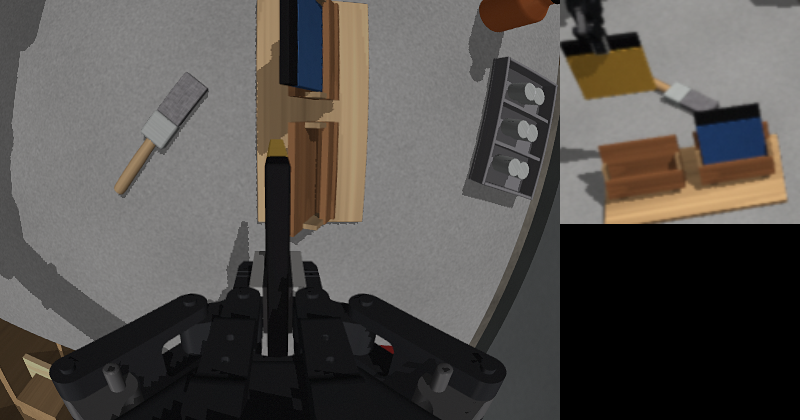

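Run:
```python
from h import *
import cv2
b=cv2.imread('pics/w3.png');h=cv2.cvtColor(b,cv2.COLOR_BGR2HSV)
print([(r,*h[r,278]) for r in range(130,172,2)])
print([(c,h[180,c,2],h[210,c,2]) for c in range(258,300,2)])
a=camera('scene');cv2.imwrite('pics/s3.png',a[:,:,::-1])
hs=cv2.cvtColor(a,cv2.COLOR_RGB2HSV)
m=cv2.inRange(hs,(18,150,60),(32,255,255));m[:,:70]=0;m[:,170:]=0
n,l,st,ce=cv2.connectedComponentsWithStats(m);k=1+st[1:,4].argmax();print(st[k])
c=max(cv2.findContours((l==k).astype('uint8'),0,2)[0],key=cv2.contourArea)
print(cv2.approxPolyDP(c,2,True)[:,0].tolist())
mm=cv2.inRange(hs,(0,0,0),(180,255,45))
print('black top-left', [(x,np.flatnonzero(mm[100:200,x])[[0,-1]]+100 if mm[100:200,x].any() else None) for x in range(78,140,4)])
```

```text
[(130, np.uint8(16), np.uint8(101), np.uint8(106)), (132, np.uint8(16), np.uint8(101), np.uint8(106)), (134, np.uint8(16), np.uint8(101), np.uint8(106)), (136, np.uint8(17), np.uint8(103), np.uint8(106)), (138, np.uint8(16), np.uint8(97), np.uint8(105)), (140, np.uint8(21), np.uint8(169), np.uint8(116)), (142, np.uint8(21), np.uint8(167), np.uint8(116)), (144, np.uint8(21), np.uint8(167), np.uint8(116)), (146, np.uint8(21), np.uint8(167), np.uint8(116)), (148, np.uint8(21), np.uint8(170), np.uint8(114)), (150, np.uint8(21), np.uint8(169), np.uint8(115)), (152, np.uint8(21), np.uint8(169), np.uint8(116)), (154, np.uint8(21), np.uint8(169), np.uint8(116)), (156, np.uint8(22), np.uint8(163), np.uint8(39)), (158, np.uint8(130), np.uint8(96), np.uint8(8)), (160, np.uint8(165), np.uint8(39), np.uint8(13)), (162, np.uint8(120), np.uint8(46), np.uint8(11)), (164, np.uint8(135), np.uint8(26), np.uint8(20)), (166, np.uint8(150), np.uint8(12), np.uint8(22)), (168, np.uint8(0), np.uint8(0), np.uint8(22)), (170, np.uint8(140), np.uint8(31), np.uint8(25))]
[(258, np.uint8(171), np.uint8(160)), (26
[... 490 characters left out ...]
), (288, np.uint8(20), np.uint8(17)), (290, np.uint8(59), np.uint8(63)), (292, np.uint8(122), np.uint8(123)), (294, np.uint8(109), np.uint8(91)), (296, np.uint8(83), np.uint8(82)), (298, np.uint8(84), np.uint8(84))]
[  85  139   55   33 1226]
[[130, 139], [114, 141], [109, 145], [85, 146], [96, 170], [139, 165]]
black top-left [(78, array([100, 107])), (82, array([100, 141])), (86, array([100, 144])), (90, array([100, 144])), (94, array([100, 143])), (98, array([100, 143])), (102, array([100, 142])), (106, array([116, 143])), (110, array([133, 137])), (114, array([132, 140])), (118, array([132, 139])), (122, array([131, 139])), (126, array([131, 138])), (130, None), (134, None), (138, None)]
```

Run:
```python
from h import *
w=np.load('w2.npz');p0,R0=w['p'],w['R']
# panel in tool: panel y = tool x, panel x = tool y, panel z = -tool z
B=np.array([R0[:,1],R0[:,0],-R0[:,2]]).T
def pose(v,L): # v: mm offsets of panel top centre from grasp pt (panel axes), pitch about x, tilt about y
    G=p0+R0[:,2]*.155
    l=np.array(L,float)-[0,0,120]
    return G+(Ro.from_euler('xy',v[3:]).apply(l)+v[:3])/1e3@B.T
Ls=[[5,-55,96],[5,55,96],[5,-55,0],[5,55,0]];Ps=np.array([[84.7,145.8],[130.3,139],[95.7,170.5],[139.5,165.5]])
Lw=[[0,55,0],[0,55,96],[0,55,120]];Pw=np.array([139.3,156.3,163])
Lx=[[-5,25,120],[5,25,120]];
def f(v):
    return np.r_[(proj('scene',pose(v,Ls))-Ps).ravel(),(wproj(pose(v,Lw),p0,R0)[:,1]-Pw),(wproj(pose(v,Lx),p0,R0)[:,0]-[265,290.]),v[4]*20]
r=least_squares(f,[0,0,12,0,0],x_scale=[1,1,1,.01,.01]);print(r.x.round(3),r.fun.round(1))
```

```text
[-0.475 -0.686  0.51  -0.     0.047] [-2.  -0.2  0.1  0.4 -0.4  0.7  0.1 -0.3 -0.1 -0.9  0.4  0.2 -0.3  0.9]
```

Run:
```python
from h import *
plan([.613,.08,.47],np.pi/2-.006,11)
```

```text
[[0.0359, 0.0181, 0.0001], np.float64(0.0181)], [[0.0362, 0.0175, 0.0001], np.float64(0.0181)], [[0.0365, 0.0168, 0.0001], np.float64(0.0181)], [[0.0368, 0.0161, 0.0001], np.float64(0.0181)], [[0.0371, 0.0155, 0.0001], np.float64(0.0181)], [[0.0374, 0.0148, 0.0001], np.float64(0.0181)], [[0.0376, 0.0141, 0.0001], np.float64(0.0181)], [[0.0379, 0.0134, 0.0001], np.float64(0.0181)], [[0.0381, 0.0127, 0.0001], np.float64(0.0181)], [[0.0384, 0.012, 0.0001], np.float64(0.0181)], [[0.0386, 0.0113, 0.0001], np.float64(0.0181)],
```

Call:
{"fn": "servo_tool", "kwargs": {"targets": [[[0.02,0.01,0],0.018],[[0.036,0.0175,0],0.018],[[0.0365,0.017,0],0.018],[[0.037,0.016,0],0.018],[[0.037,0.0155,0],0.018]]}}

```text
time: 4.7
tool_pos: [0.5432, -0.168, 0.4703]
eef_rot: [[-0.103, 0.995, -0.004], [0.995, 0.103, 0.001], [0.001, -0.004, -1.0]]
wrist_force: [0.1, 0.2, -4.0]
grip_width: 0.0084
finger_force: 82.9
```

Call:
{"fn": "servo_tool", "kwargs": {"targets": [[[0.0375,0.015,0],0.018],[[0.0375,0.014,0],0.018],[[0.038,0.0135,0],0.018],[[0.038,0.0125,0],0.018],[[0.038,0.012,0],0.018]]}}

```text
time: 5.2
tool_pos: [0.5973, 0.025, 0.4703]
eef_rot: [[-0.013, 1.0, -0.004], [1.0, 0.013, -0.001], [-0.001, -0.004, -1.0]]
wrist_force: [1.0, -0.6, -3.0]
grip_width: 0.0084
finger_force: 82.9
```

Call:
{"fn": "servo_tool", "kwargs": {"targets": [[[0.038,0.011,0],0.018],[[0.016,0.008,0],0],[[0,0,0],0],[[0,0,0],0],[[0,0,0],0]]}}

```text
time: 5.7
tool_pos: [0.6161, 0.0761, 0.4714]
eef_rot: [[0.006, 1.0, -0.002], [1.0, -0.006, -0.002], [-0.002, -0.002, -1.0]]
wrist_force: [-0.4, 0.2, -3.4]
grip_width: 0.0082
finger_force: 82.8
```

Run:
```python
from h import *
import cv2
s=manip.state();print(s['time'],s['tool_pos'],s['eef_rot'],s['wrist_force'],s['grip_width'])
np.savez('w4.npz',p=s['tool_pos'],R=s['eef_rot'])
b=camera('wrist')[:,:,::-1];cv2.imwrite('pics/w4.png',b)
cv2.imwrite('pics/w4b.png',cv2.resize(b[0:285,180:560][:, :],None,fx=2,fy=2,interpolation=cv2.INTER_CUBIC))
```

```text
5.7 [0.61605207 0.07605379 0.47140573] [[ 0.00636165  0.99997723 -0.00225276]
 [ 0.99997837 -0.00636538 -0.00165535]
 [-0.00166965 -0.00224218 -0.99999609]] [-0.42150871  0.24135599 -3.41546832] 0.008174309261546227
```

View pics/w4b.png

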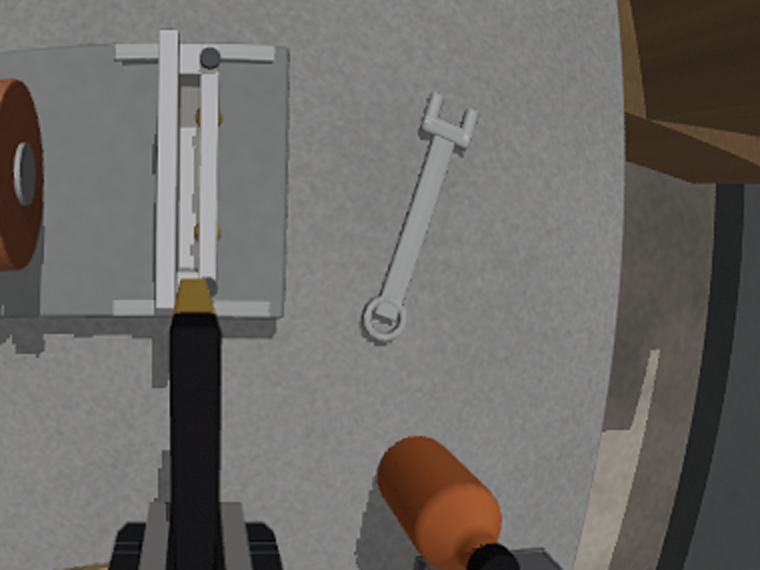

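Run:
```python
import cv2,numpy as np
b=cv2.cvtColor(cv2.imread('pics/w4.png'),cv2.COLOR_BGR2GRAY)
for r in (30,50,70,95,110,125): print(r,b[r,254:294].tolist())
for c in (264,): print(c,b[8:24,c].tolist(),b[146:162,c].tolist())
print('bed right',b[70,315:330].tolist(),'bedtop',b[18:28,310].tolist(),b[150:166,310].tolist())
```

```text
30 [70, 70, 70, 69, 67, 122, 179, 174, 174, 174, 173, 173, 174, 175, 163, 99, 179, 174, 173, 173, 173, 173, 173, 174, 177, 156, 52, 71, 72, 72, 72, 73, 73, 72, 73, 62, 63, 68, 67, 67]
50 [118, 117, 118, 117, 112, 153, 176, 174, 174, 174, 174, 174, 174, 175, 148, 56, 104, 128, 126, 127, 128, 126, 126, 127, 125, 116, 137, 177, 174, 174, 173, 174, 174, 175, 174, 96, 116, 117, 116, 116]
70 [117, 117, 119, 80, 72, 179, 176, 174, 174, 174, 174, 174, 175, 173, 128, 81, 163, 177, 175, 174, 175, 178, 123, 126, 125, 128, 150, 177, 175, 175, 174, 174, 175, 176, 154, 115, 115, 115, 116, 116]
95 [116, 116, 117, 104, 116, 177, 176, 175, 174, 175, 174, 175, 178, 154, 88, 89, 173, 176, 174, 175, 175, 176, 175, 122, 121, 128, 174, 175, 175, 174, 174, 174, 175, 179, 136, 108, 117, 116, 117, 117]
110 [119, 121, 103, 59, 140, 175, 175, 175, 175, 174, 174, 175, 179, 145, 74, 122, 177, 176, 175, 175, 175, 175, 176, 173, 118, 125, 179, 175, 175, 175, 175, 175, 176, 167, 136, 116, 118, 119, 119, 120]
125 [118, 120, 91, 65, 156, 176, 176, 175, 175, 175, 175, 175, 179, 135, 64, 126, 180, 175, 175, 176, 175, 119, 123, 123, 121, 128, 179, 176, 175, 175, 175, 175, 177, 160, 113, 114, 115, 115, 115, 115]
264 [126, 125, 127, 123, 122, 123, 102, 178, 174, 173, 173, 173, 173, 173, 173, 173] [175, 175, 175, 175, 175, 175, 177, 169, 109, 96, 100, 88, 71, 84, 86, 88]
bed right [115, 116, 116, 116, 116, 116, 118, 112, 92, 119, 133, 131, 130, 130, 130] bedtop [127, 129, 130, 127, 138, 157, 158, 160, 157, 156] [129, 152, 151, 152, 150, 149, 152, 148, 102, 65, 82, 83, 82, 79, 80, 82]
```

```bash
cat >> h.py <<'E'
def wray(uv,z,p,R):
    c=camera_info('wrist');H=c['hand_eye'];o=[]
    for u,v in uv:
        a=np.array([u-c['cx'],v-c['cy']]);r=np.hypot(*a);t=r/c['fx']
        d=np.r_[a/r*np.sin(t),np.cos(t)];d=R@H[:3,:3]@d;C=p+R@H[:3,3]
        o.append(C+d*(z-C[2])/d[2])
    return np.array(o)
E
python3 - <<'E'
from h import *
w=np.load('w4.npz');rows=[50,70,95,110,125]
for n,z,cs,o in (('bf',.108,[268.3,268,267.4,267.2,267.1],6),('bb',.108,[258.8,258.5,258.5,257.9,257.7],16),('ff',.07,[280.2,279.9,279.6,279.5,279.5],-6),('fo',.07,[288.5,288.3,287.7,287.5,287.3],-16)):
    X=wray(list(zip(cs,rows)),z,w['p'],w['R'])[:,:2]; k=np.polyfit(X[:,1],X[:,0],1)
    print(n,(X[:,0]*1e3+o).round(1),'slope',k[0].round(4),'x@y.179',(np.polyval(k,.179)*1e3+o).round(1))
print(wray([(264,14.6),(264,154)],.108,w['p'],w['R']))
print(wray([(310,22.3),(310,157.6)],.025,w['p'],w['R']),wray([(323,70)],.025,w['p'],w['R']))
E
```

```text
bf [612.4 612.  611.3 610.9 610.7] slope 0.0231 x@y.179 611.6
bb [612.9 612.5 612.3 611.6 611.2] slope 0.0215 x@y.179 612.2
ff [612.6 612.1 611.7 611.5 611.4] slope 0.0142 x@y.179 611.9
fo [611.8 611.5 610.7 610.4 610.2] slope 0.0202 x@y.179 611.0
[[0.60220378 0.25333971 0.108     ]
 [0.60124051 0.10752164 0.108     ]]
[[0.65671213 0.26904216 0.025     ]
 [0.65667065 0.09236126 0.025     ]] [[0.6725962  0.20563352 0.025     ]]
```

Run:
```python
from h import *
import cv2
b=cv2.imread('pics/w4.png')
for r in (142,146,152,170,200): print(r,b[r,260:296].max(1).tolist() if r>160 else b[r,260:296,2].astype(int).tolist())
w=np.load('w4.npz')
print(w['p'],wray([(265,163),(289.5,163),(265,200),(289.5,200)],.3169,w['p'],w['R']).round(4))
print(wray([(270.5,140),(284,140)],.1969,w['p'],w['R']).round(4))
plan([.622,.180,.47],np.pi/2-.018,3)
```

```text
142 [175, 175, 175, 175, 174, 175, 179, 121, 127, 138, 106, 120, 120, 119, 119, 119, 119, 120, 120, 121, 120, 120, 120, 104, 64, 67, 68, 66, 89, 119, 117, 115, 116, 116, 116, 115]
146 [175, 175, 175, 175, 175, 176, 178, 121, 99, 103, 118, 120, 120, 119, 119, 120, 120, 120, 120, 120, 120, 119, 119, 118, 106, 63, 66, 69, 94, 118, 117, 116, 116, 117, 116, 116]
152 [177, 176, 177, 177, 177, 178, 179, 110, 101, 114, 120, 119, 119, 119, 119, 119, 119, 119, 120, 119, 119, 119, 119, 119, 118, 118, 136, 156, 152, 152, 152, 151, 151, 152, 152, 152]
170 [83, 83, 83, 84, 62, 13, 16, 23, 23, 23, 23, 24, 23, 23, 24, 24, 26, 23, 24, 25, 25, 23, 25, 24, 25, 25, 26, 22, 19, 12, 55, 120, 139, 134, 131, 129]
200 [131, 133, 132, 134, 130, 1, 17, 19, 24, 26, 24, 24, 23, 24, 22, 23, 24, 25, 22, 25, 23, 24, 25, 25, 24, 23, 24, 22, 17, 18, 73, 141, 135, 129, 127, 127]
[0.61605207 0.07605379 0.47140573] [[0.6108 0.1302 0.3169]
 [0.6201 0.1301 0.3169]
 [0.6105 0.1155 0.3169]
 [0.6202 0.1155 0.3169]]
[[0.6101 0.1292 0.1969]
 [0.6202 0.1291 0.1969]]
[[0.0347, 0.0017, 0.0005], np.float64(0.0038)], [[0.0347, 0.0016, 0.0005], np.float64(0.0038)], [[0.0347, 0.0015, 0.0005], np.float64(0.0038)],
```

Call:
{"fn": "servo_tool", "kwargs": {"targets": [[[0.03,0.0007,0],0.0],[[0.035,0.0008,0],0.005],[[0.035,0.0008,0.01],0.006],[[0.005,0,0.03],0],[[0,0,0],0]]}}

```text
time: 6.25
tool_pos: [0.6178, 0.183, 0.4285]
eef_rot: [[0.013, 1.0, -0.007], [1.0, -0.013, -0.002], [-0.003, -0.007, -1.0]]
wrist_force: [-1.3, -1.9, -4.7]
grip_width: 0.0082
finger_force: 82.9
```

Run:
```python
from h import *
s=manip.state();print(s['tool_pos'],s['eef_rot'],s['wrist_force'])
plan([.618,.181,.36],np.pi/2-.018,3)
```

```text
[0.61784362 0.18295039 0.42854981] [[ 0.01321598  0.99988691 -0.00717682]
 [ 0.99990947 -0.01323375 -0.00243362]
 [-0.00252832 -0.00714401 -0.99997128]] [-1.31607615 -1.91930876 -4.74647077]
[[-0.0006, 0.0002, 0.0229], np.float64(0.0016)], [[-0.0006, 0.0002, 0.0229], np.float64(0.0016)], [[-0.0006, 0.0002, 0.0229], np.float64(0.0016)],
```

Call:
{"fn": "servo_tool", "kwargs": {"targets": [[[-0.0006,0.0002,0.023],0.0016],[[-0.0006,0,0.023],0.0016],[[-0.0006,0,0.0215],0.0016],[[0,0,0],0],[[0,0,0],0]]}}

```text
time: 6.75
tool_pos: [0.6199, 0.1792, 0.3661]
eef_rot: [[0.023, 1.0, 0.0], [1.0, -0.023, -0.001], [-0.001, 0.001, -1.0]]
wrist_force: [0.7, 0.2, -3.2]
grip_width: 0.0083
finger_force: 82.8
```

Call:
{"fn": "servo_tool", "kwargs": {"targets": [[[0,0,0],0],[[0,-0.002,0],0],[[0,-0.002,0],0],[[0,0,0],0],[[0,0,0],0]]}}

```text
time: 7.25
tool_pos: [0.6151, 0.1813, 0.3655]
eef_rot: [[0.02, 1.0, 0.0], [1.0, -0.02, -0.0], [-0.0, 0.0, -1.0]]
wrist_force: [-0.1, 0.2, -3.8]
grip_width: 0.0083
finger_force: 82.8
```

Call:
{"fn": "servo_tool", "kwargs": {"targets": [[[0,-0.002,0.002],0],[[0,-0.001,0.002],0],[[0,-0.001,0],0],[[0,0,0],0],[[0,0,0],0]]}}

```text
time: 7.75
tool_pos: [0.6115, 0.1812, 0.3612]
eef_rot: [[0.02, 1.0, 0.001], [1.0, -0.02, -0.0], [-0.0, 0.001, -1.0]]
wrist_force: [2.1, -0.4, -4.3]
grip_width: 0.0084
finger_force: 82.7
```

Call:
{"fn": "servo_tool", "kwargs": {"targets": [[[0,-0.001,0],0],[[0,-0.001,0],0],[[0,0,0],0],[[0,0,0],0]]}}

```text
time: 8.15
tool_pos: [0.61, 0.1811, 0.3614]
eef_rot: [[0.02, 1.0, 0.003], [1.0, -0.02, 0.0], [0.0, 0.003, -1.0]]
wrist_force: [5.2, -0.2, -5.1]
grip_width: 0.0085
finger_force: 82.5
```

Call:
{"fn": "servo_tool", "kwargs": {"targets": [[[0,0.001,0.004],0],[[0,0,0.006],0],[[0,0,0.006],0],[[0,0,0.006],0],[[0,0,0],0]]}}

```text
time: 8.65
tool_pos: [0.6107, 0.1811, 0.3381]
eef_rot: [[0.02, 1.0, 0.001], [1.0, -0.02, 0.0], [0.0, 0.001, -1.0]]
wrist_force: [6.2, 0.6, -5.1]
grip_width: 0.0082
finger_force: 82.4
```

Call:
{"fn": "servo_tool", "kwargs": {"targets": [[[0,0,0.003],0],[[0,0,0.003],0],[[0,0,0],0],[[0,0,0],0]]}}

```text
time: 9.05
tool_pos: [0.6108, 0.1812, 0.3327]
eef_rot: [[0.02, 1.0, 0.002], [1.0, -0.02, 0.0], [0.0, 0.002, -1.0]]
wrist_force: [6.2, 1.4, -3.0]
grip_width: 0.0082
finger_force: 82.9
```

Call:
{"fn": "servo_tool", "kwargs": {"targets": [[[0,0.0007,0.004],0],[[0,0,0.004],0],[[0,0,0.004],0],[[0,0,0],0]]}}

```text
time: 9.45
tool_pos: [0.6111, 0.1814, 0.3209]
eef_rot: [[0.02, 1.0, 0.001], [1.0, -0.02, 0.0], [0.0, 0.001, -1.0]]
wrist_force: [4.3, 0.3, -1.5]
grip_width: 0.0083
finger_force: 83.2
```

Call:
{"fn": "servo_tool", "kwargs": {"targets": [[[0,0,0.004],0],[[0,0,0.004],0],[[0,0,0.003],0],[[0,0,0],0],[[0,0,0],0]]}}

```text
time: 9.95
tool_pos: [0.6111, 0.1814, 0.3097]
eef_rot: [[0.02, 1.0, 0.001], [1.0, -0.02, 0.001], [0.001, 0.001, -1.0]]
wrist_force: [5.3, 0.6, 0.2]
grip_width: 0.0082
finger_force: 83.4
```

Call:
{"fn": "servo_tool", "kwargs": {"targets": [[[0,0,0.002],0],[[0,0,0.002],0],[[0,0,0],0]]}}

```text
time: 10.25
tool_pos: [0.6111, 0.1814, 0.3059]
eef_rot: [[0.02, 1.0, 0.001], [1.0, -0.02, 0.0], [0.0, 0.001, -1.0]]
wrist_force: [5.0, 1.0, 1.6]
grip_width: 0.0082
finger_force: 83.7
```

Call:
{"fn": "servo_tool", "kwargs": {"targets": [[[0,0,0.002],0],[[0,0,0.002],0],[[0,0,0],0]]}}

```text
time: 10.55
tool_pos: [0.6111, 0.1817, 0.3043]
eef_rot: [[0.02, 1.0, 0.002], [1.0, -0.02, -0.0], [-0.0, 0.002, -1.0]]
wrist_force: [0.9, -0.9, 12.2]
grip_width: 0.0084
finger_force: 85.3
```

Call:
{"fn": "servo_tool", "kwargs": {"targets": [[[0,0,0.002],0],[[0,0,0.002],0],[[0,0,0],0],[[0,0,0],0]]}}

```text
time: 10.95
tool_pos: [0.6115, 0.1818, 0.3042]
eef_rot: [[0.02, 1.0, 0.004], [1.0, -0.02, -0.001], [-0.001, 0.004, -1.0]]
wrist_force: [-2.7, -4.4, 30.2]
grip_width: 0.0081
finger_force: 88.0
```

Run:
```python
from h import *
import cv2
s=manip.state();print(s['time'],s['tool_pos'],s['wrist_force'],s['ft_torque'],s['grip_width'])
np.savez('w5.npz',p=s['tool_pos'],R=s['eef_rot'])
a=camera('scene')[165:275,275:365,::-1];b=camera('wrist')[:,:,::-1];cv2.imwrite('pics/w5.png',b)
cv2.imwrite('pics/w5b.png',np.hstack([cv2.resize(a,(360,440),interpolation=cv2.INTER_CUBIC),cv2.resize(b[0:330,140:440],(400,440))]))
```

```text
10.95 [0.61146469 0.18181891 0.30415526] [-2.73568792 -4.37095952 30.21826806] [-0.85122382  0.93859979  0.0865391 ] 0.00814964526715233
```

View pics/w5b.png

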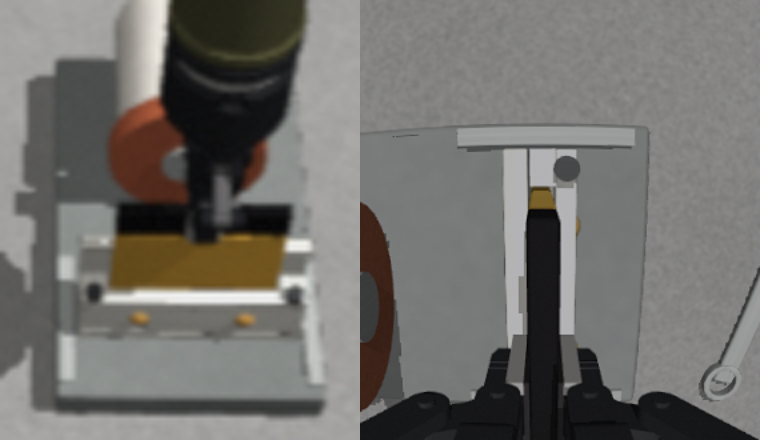

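Run:
```python
from h import *
for z in (.123,.126,.129,.135,.141,.146): print(z,(proj('scene',[[.6157,.2,z]])[0]-[275,165])*4)
print('front plate',(proj('scene',[[.6177,.2,.07],[.6277,.2,.07]])-[275,165])*4)
```

```text
0.123 [229.88790838 238.63681829]
0.126 [230.38225063 235.94707548]
0.129 [230.87864083 233.24618965]
0.135 [231.87761621 227.81071081]
0.141 [232.88493781 222.32981969]
0.146 [233.7308238  217.72730846]
front plate [[221.7071639  286.92217917]
 [222.85472492 299.65678943]]
```

Call:
{"fn": "servo_tool", "kwargs": {"targets": [[[0,0,-0.003],0],[[0,0,0],0]]}}

```text
time: 11.25
tool_pos: [0.6111, 0.1817, 0.3043]
eef_rot: [[0.02, 1.0, 0.002], [1.0, -0.02, -0.0], [-0.0, 0.002, -1.0]]
wrist_force: [-0.4, -1.0, 18.3]
grip_width: 0.0081
finger_force: 85.9
```

Call:
{"fn": "servo_tool", "kwargs": {"targets": [[[0,0,0],0],[[0,0,0],0],[[0,0,0],0],[[0,0,0],0],[[0,0,0],0]], "grip": 0.6}}

```text
time: 11.75
tool_pos: [0.6106, 0.1813, 0.3004]
eef_rot: [[0.02, 1.0, -0.002], [1.0, -0.02, -0.0], [-0.0, -0.002, -1.0]]
wrist_force: [-0.1, 0.1, 0.1]
grip_width: 0.051
finger_force: 0.0
```

Call:
{"fn": "servo_tool", "kwargs": {"targets": [[[0,0,-0.02],0],[[0,0,-0.04],0],[[0,0,-0.05],0],[[0,0,-0.03],0],[[0,0,0],0]]}}

```text
time: 12.25
tool_pos: [0.6115, 0.1823, 0.4468]
eef_rot: [[0.02, 1.0, 0.008], [1.0, -0.02, 0.002], [0.003, 0.008, -1.0]]
wrist_force: [0.4, 0.8, 0.0]
grip_width: 0.0513
finger_force: 0.0
```

Run:
```python
from h import *
import cv2
s=manip.state();print(s['time'],s['tool_pos'],s['wrist_force'],s['grip_width'])
a=camera('scene')[:,:,::-1];c=a[165:275,275:365];b=camera('wrist')[:,:,::-1]
cv2.imwrite('pics/w6b.png',np.hstack([cv2.resize(c,(360,440),interpolation=cv2.INTER_CUBIC),cv2.resize(b[0:330,140:440],(400,440))]))
```

```text
12.25 [0.61146345 0.1823398  0.44677199] [0.39613066 0.77713865 0.02232596] 0.051262930224138956
```

View pics/w6b.png

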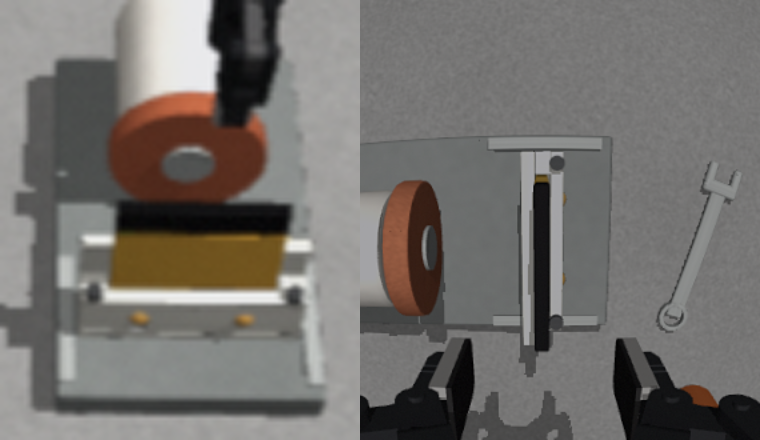

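The picture shows the panel upright and level in the slot. Its strip boundary sits at crop row about 234, and the row predicted for fully home is 233.

```bash
python3 -c "
from plant import workorder
print(workorder.sign_off())"
```

```text
the job is handed in; nothing more can be done
None
```

The yellow panel is in the guide slot with its black strip up. It was pressed to a firm stop at about 30 N, at the height expected for fully home, then released, and the job was handed in at about 12 s of the 45 s allowed. The blue panel stayed in its bay, and I didn't see the arm touch any of the other items.

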